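# Sort returned desk equipment into its trays

### The arm

A 6-joint arm with a two-finger parallel gripper is mounted at the origin on the work surface. World frame = base frame: x ahead of the robot, y to its left, z up, the work surface at z = 0. Lengths are in mm, angles in rad, forces in N, time in s.
With the tool pointing down it reaches from about 350 to 875 mm from the base axis. Payload 4.2 kg.
Tool frame: the origin (TCP) lies at the very end of the fingers, on their centre line; the grasp point (between the pads) lies 19 mm behind it; z points along the fingers, y is the direction in which the jaws open and shut (so a half turn about z gives the same grasp; the last joint's range is limited). The gripper opens to 85 mm and grips with 20 to 120 N. Pads are 22 mm wide; open, the fingers measure 114 mm over their backs; the gripper's body (76 mm by 85 mm) begins 54 mm behind the grasp point. The pads swing forward as they close: fully open they stand 13 mm farther back than shut.
Start: joints at [-0.873, 0.385, 0.008, 0, -1.194, -0.259], TCP at [265.545, -565.76, 196.612] pointing down, gripper open.
Joint ranges: [-3.14, 3.14], [-1.21, 2.06], [-1.07, 1.41], [-3.16, 2.05], [-2.99, -0.16], [-3.1, 3.1]. Speed limits (rad/s): [2.79, 2.79, 3.14, 3.14, 3.14, 3.14].

### API

Orientations are given as a unit quaternion [x, y, z, w].
In Python, from bench import arm, optics, job gives the robot as it stands.
- The arm moves only by the tool send_rows, never from a script. Its argument "steps" is a list that holds one entry, the list of rows, each a list of 5 numbers: the shift along the tool's x, y, z in cm, then the turn about the tool's z in rad, then the opening, from 0 (shut) to 1 (fully open). A call has 1 to 10 rows; each row shifts and turns the pose as measured when the row begins, along the tool's axes as they then stand; what a row does not reach is not made up. A row lasts 1/12 s, in which the tool goes at most 41.7 mm and 7.16 degrees, less where a joint would pass 70% of its speed; a pose out of reach is approached as far as the arm can. A call with a gripper value outside its range is refused whole. The fingers move at their own pace and stop on an object; the grip force is fixed at half the most. Time passes only in rows, so rows that do not move let the fingers close. It gives the time, the measured TCP pose, the force and the opening at its end, in the units of the state.
- arm.read_state(): the state, without advancing time (a new reading comes with each control period).
- optics.get_image(name): name is "side" or "top"; returns (picture, depth): 384x512x3 uint8, blue, green, red; 384x512 float32, mm along the optical axis (not along the pixel's ray), 0 where there is no reading.
- optics.get_calibration(name): a dict with "K" (3x3 intrinsics, pixels), "rvec" (rotation vector, rad) and "tvec" (3), from world to camera coordinates, as OpenCV has them. Camera axes: x right, y down, z forward; pixel columns grow to the right and rows downward; lengths in mm; the calibration is good to about 2 mm. A picture is of the moment at which its call begins. get_calibration takes no time and is no camera call.
- job.job_done(): hands the job in, once; it reports no verdict.
The state is a dict: "clock": time; "joints": joint angles; "joint_vel": joint speeds; "joint_efforts": joint torques, N m; "position": TCP position; "ee_rot": TCP orientation; "contact_force": force on the tool from outside, world axes, zero at the start; "wrist_torque": the same for the moment, N m; "gripper_width": finger opening in mm.
Only numpy, scipy, OpenCV 4.12 (cv2) and the standard library are available. Lean on these libraries where they do the work, as an engineer would, in place of code of your own. Each camera call takes 0.05 s, during which the arm holds its last target. There are 200 camera calls.

### The job

Sort the returned equipment into its trays: both computer mice into the yellow tray, both power adapters into the green tray and the red phone into the blue tray. Lay each one flat on its tray's floor the same way up as it is now, side by side and not on top of one another; set them down rather than drop them, and do not knock over the paper coffee cup.

Things in the scene. Friction and masses are not known exactly. Their poses are not given: they have to be found in the camera images.
- mouse_white: White computer mouse, 86 (x) x 50 (y) x 32 mm high; straight sides up to about 16 mm of height, rounded above; 0.07 to 0.12 kg. Origin: centre of the underside; x runs along its length towards the buttons and green scroll wheel, z up; take it across y
- mouse_black: Black computer mouse, 86 (x) x 50 (y) x 32 mm high; straight sides up to about 16 mm of height, rounded above; 0.07 to 0.12 kg. Origin: centre of the underside; x runs along its length towards the buttons and green scroll wheel, z up; take it across y
- adapter_black: Black laptop power adapter (a plain brick, 90 (x) x 40 (y) x 28 mm high, no cable), with a white label and a small green lamp on top; 0.16 to 0.26 kg. Origin: centre of the underside; x along its length, z up; take it across y
- adapter_grey: Grey laptop power adapter (a plain brick, 90 (x) x 40 (y) x 28 mm high, no cable), with a white label and a small green lamp on top; 0.16 to 0.26 kg. Origin: centre of the underside; x along its length, z up; take it across y
- phone_red: Rugged phone in a red case with a dark screen, lying screen up, 110 (x) x 56 (y) x 16 mm high; 0.15 to 0.25 kg. Origin: centre of the underside; x along its length, z up; take it across y
- tray_yellow: Yellow plastic tray, open on top, 135 (x) x 208 (y) x 28 mm high outside, walls and floor 4 mm thick, fixed to the bench. Origin: centre of its underside; x and y along its sides, z up. It takes both mice, side by side along its y
- tray_green: Green plastic tray, open on top, 135 (x) x 208 (y) x 28 mm high outside, walls and floor 4 mm thick, fixed to the bench. Origin: centre of its underside; x and y along its sides, z up. It takes both power adapters, side by side along its y
- tray_blue: Blue plastic tray, open on top, 135 (x) x 208 (y) x 28 mm high outside, walls and floor 4 mm thick, fixed to the bench. Origin: centre of its underside; x and y along its sides, z up. It takes the phone
- paper_cup: White paper coffee cup standing on the bench, 76 mm across the rim, 95 mm high; not to be knocked over. Origin: centre of the underside, z up. Other items on the bench, also to be left alone: a blue mug and a roll of tape beyond the trays; a screwdriver, a memory stick and a pad of yellow sticky notes nearer the robot; a white wall charger at the right; laptops, paper trays and boxes at the edges
There are look-alikes about, which are no part of the job. Leave any pink look-alike of the mouse_black alone. Of the things that look like the phone_red, the larger one is meant.

How it is judged (in metres and radians):
At the end, for the whole second after the job is handed in: Mice in yellow, adapters in green, phone in blue: each flat on the tray floor (underside under 12 mm above the tray's, origin within 45 mm of its centre along x and 85 mm along y, tilt under 0.15 rad), at rest; the cup tilted less than 0.3 rad (x of mouse_white in the frame of tray_yellow between -0.045 and 0.045 m and y of mouse_white in the frame of tray_yellow between -0.085 and 0.085 m and z of each of mouse_white, mouse_black in the frame of tray_yellow below 0.012 m and angle between each of mouse_white, mouse_black, adapter_black, adapter_grey, phone_red's own z axis and vertical below 0.15 rad and linear speed of each of mouse_white, mouse_black, adapter_black, adapter_grey, phone_red below 0.02 m/s and x of mouse_black in the frame of tray_yellow between -0.045 and 0.045 m and y of mouse_black in the frame of tray_yellow between -0.085 and 0.085 m and x of adapter_black in the frame of tray_green between -0.045 and 0.045 m and y of adapter_black in the frame of tray_green between -0.085 and 0.085 m and z of each of adapter_black, adapter_grey in the frame of tray_green below 0.012 m and x of adapter_grey in the frame of tray_green between -0.045 and 0.045 m and y of adapter_grey in the frame of tray_green between -0.085 and 0.085 m and x of phone_red in the frame of tray_blue between -0.045 and 0.045 m and y of phone_red in the frame of tray_blue between -0.085 and 0.085 m and z of phone_red in the frame of tray_blue below 0.012 m and angle between paper_cup's own z axis and vertical below 0.3 rad); the robot touches nothing.
It fails at once if a piece of equipment is dropped: it is let go with its underside more than 60 mm above the bench ((height (world z) of mouse_white above 0.06 m and contact force between mouse_white and the fingers below 0.02 N) or (height (world z) of mouse_black above 0.06 m and contact force between mouse_black and the fingers below 0.02 N) or (height (world z) of adapter_black above 0.06 m and contact force between adapter_black and the fingers below 0.02 N) or (height (world z) of adapter_grey above 0.06 m and contact force between adapter_grey and the fingers below 0.02 N) or (height (world z) of phone_red above 0.06 m and contact force between phone_red and the fingers below 0.02 N)).
It fails at once if the paper cup is knocked over (angle between paper_cup's own z axis and vertical above 0.6 rad).
It also fails if it takes over 104 s, if anything falls off the work surface, if the arm or the gripper's body presses on something with over 40 N, if the wrist force passes 120 N, or if a joint passes its speed limit or range.

## Working session

There is one attempt and no reset: what is moved stays moved. The work goes in short steps, Python scripts to look and compute and a tool call to move; the robot and the scene stay as the last step left them, time stands still between calls to the robot, and variables do not carry over. Pictures are saved under pics/ and viewed, about 12 in all and at most 16, crops included, and the job is handed in when it is done.

Besides the shell and the picture viewer there is one more tool, called after ">>>" by a JSON object that holds its "name" and its "arguments", one argument or row to a line. send_rows: Moves the arm, as the interface text tells. Its arguments: {"type":"object","properties":{"steps":{"type":"array","items":{"type":"array","items":{"type":"array","items":{"type":"number"}}}}},"required":["steps"]}

```bash
mkdir -p pics; ls
python3 - <<'E'
from bench import arm, optics
import cv2
s=arm.read_state(); print(s)
for n in ("top","side"):
    im,d=optics.get_image(n); cv2.imwrite(f"pics/{n}0.png",cv2.resize(im,(768,576),interpolation=cv2.INTER_CUBIC)); print(n,optics.get_calibration(n), (d>0).mean())
E
```

```text
pics
{'clock': 0.0, 'joints': array([-8.73390983e-01,  3.85574314e-01,  6.66115941e-03, -4.96316519e-04,
       -1.19399565e+00, -2.58580424e-01]), 'joint_vel': array([ 1.20280789e-03, -1.34058681e-03, -5.59720544e-04, -4.97819864e-05,
        9.38902639e-05, -1.13812788e-03]), 'joint_efforts': array([ 1.41540615e-03, -3.92289555e+01,  1.88402706e+01,  4.18591797e+00,
       -4.54402354e-03, -1.85053381e-05]), 'position': array([ 265.28171861, -565.19843927,  195.52516437]), 'ee_rot': array([-2.17566721e-01,  9.76044852e-01,  1.04395489e-03, -2.81066510e-04]), 'contact_force': array([-0.45850351, -0.13988241,  0.71270273]), 'wrist_torque': array([ 0.02189112, -0.01110642,  0.02220737]), 'gripper_width': 85.52508488328935}
top {'K': array([[458.46999394,   0.        , 248.87896325],
       [  0.        , 458.46999394, 182.8738364 ],
       [  0.        ,   0.        ,   1.        ]]), 'rvec': array([ 2.1779274 , -2.15501553,  0.07456158]), 'tvec': array([  45.73343241,  471.71062788, 1226.14225999])} 0.9959309895833334
side {'K': array([[455.34910042,   0.        , 264.03929252],
       [  0.        , 455.34910042, 198.21309391],
       [  0.        ,   0.        ,   1.        ]]), 'rvec': array([ 0.632345  , -2.76482996,  0.97822405]), 'tvec': array([ 407.70746035,  146.3103893 , 1174.0781669 ])} 0.9960988362630209
```

View pics/top0.png

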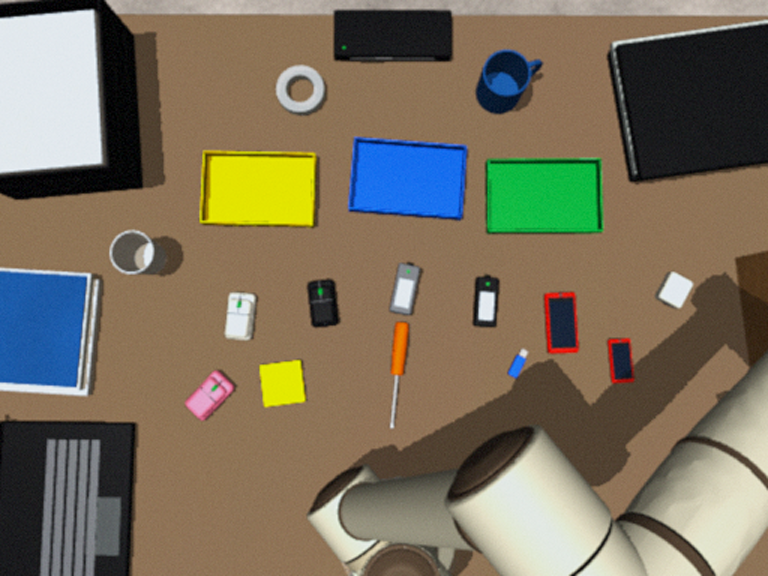

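View pics/side0.png

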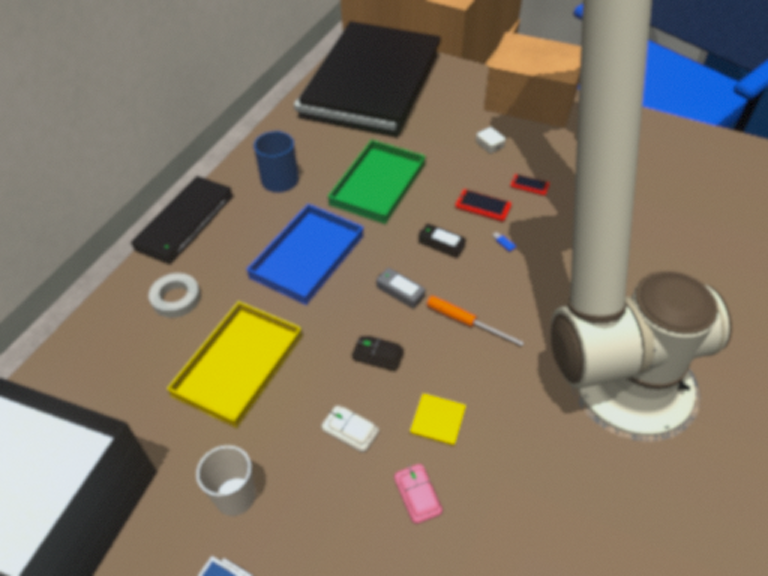

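The top view (768x576) shows white mouse (240,316), black mouse (323,303), grey adapter (405,288), black adapter (486,302) and the larger red phone (561,322). The trays are yellow (259,188), blue (408,178) and green (544,195), and the cup is at (132,252). The pink mouse (210,394) and the small phone (621,360) are the look-alikes.

```bash
cat > h.py <<'E'
import numpy as np, cv2
from bench import arm, optics, job
def world(name):
    im,d=optics.get_image(name); c=optics.get_calibration(name); K=c["K"]; R=cv2.Rodrigues(c["rvec"])[0]
    v,u=np.indices(d.shape); P=np.stack([(u-K[0,2])/K[0,0]*d,(v-K[1,2])/K[1,1]*d,d],-1)
    return im,(P-c["tvec"])@R          # R^T (P-t)
def measure(W,seed,zmin):
    m=((W[...,2]>zmin)&(W[...,2]<120)).astype(np.uint8)
    _,L=cv2.connectedComponents(m,connectivity=4)
    u,v=seed; w=L[v-3:v+4,u-3:u+4]; k=np.bincount(w[w>0]).argmax()
    p=W[L==k]; p2=p[:,:2].astype(np.float32)
    (c,s,a)=cv2.minAreaRect(p2); a=np.radians(a)
    if s[0]<s[1]: a+=np.pi/2; s=s[::-1]
    a=(a+np.pi/2)%np.pi-np.pi/2        # long axis angle from world x
    return np.round(c,1),np.round(s,1),round(float(a),3),round(float(np.percentile(p[:,2],90)),1),len(p)
SE=dict(mw=(160,211),mb=(215,202),ag=(270,192),ab=(324,201),ph=(374,215),ty=(135,125),tb=(234,120),tg=(324,130),cup=(88,168))
E
python3 - <<'E'
from h import *
im,W=world("top")
fl=W[330:380,100:140,2]; print("bench",np.median(fl),fl.std())
for k,s in SE.items():
    try: print(k,*measure(W,s,6 if k!='ph' else 6),end=' ')
    except Exception as e: print(k,e)
    print(np.round(W[s[1],s[0]]))
E
```

```text
bench -0.5186700313162436 84.65954517047916
mw [395.4 295.1] [85.9 50.9] -0.085 33.0 569 [392. 289.  30.]
mb [420.5 144.8] [86.  50.1] 0.131 33.2 558 [418. 141.  30.]
ag [449.3  -4.6] [95.3 39.9] -0.2 29.9 496 [446.  -7.  28.]
ab [ 426.9 -151.2] [93.5 40.6] -0.064 29.9 522 [ 424. -152.   28.]
ph [ 390.4 -288.6] [109.   57.8] 0.041 17.9 841 [ 388. -287.   20.]
ty [630.  267.5] [210. 136.] 1.559 28.7 733 [628. 366.  25.]
tb [651.8  -7.8] [208.1 136.5] 1.503 28.9 651 [644.  93.  27.]
tg [ 621.5 -259.2] [212.6 136.6] -1.555 28.4 707 [ 618. -153.   25.]
cup [501.4 468. ] [75.7 73.9] 0.584 93.3 705 [509. 497.  13.]
```

Every measured size matches its specification. The first pick will be the phone. I start by turning the tool to align with it, then move across.

Add to h.py:
```python
OB=dict(mw=(395.4,295.1,-.085),mb=(420.5,144.8,.131),ag=(449.3,-4.6,-.2),ab=(426.9,-151.2,-.064),ph=(390.4,-288.6,.041))
TR=dict(y=(630,267.5,1.559-np.pi/2),b=(651.8,-7.8,1.503-np.pi/2),g=(621.5,-259.2,-1.555+np.pi/2))
def intray(t,off):
    x,y,a=TR[t]; return x-off*np.sin(a),y+off*np.cos(a),a
def plan(*goals):
    """turn first, then tool x,y shift (cm) from here to each goal (x,y,yaw of item) in turn"""
    from scipy.spatial.transform import Rotation as Ro
    s=arm.read_state(); p=s["position"]; X=Ro.from_quat(s["ee_rot"]).as_matrix(); psi=np.arctan2(X[1,0],X[0,0]); p=p[:2]
    print("t",round(s["clock"],2),"z",s["position"].round(1),"tilt",X[:,2].round(3),"w",round(s["gripper_width"],1),"F",s["contact_force"].round(1))
    for g in goals:
        q=g[2]+np.pi; dw=(q-psi+np.pi)%(2*np.pi)-np.pi
        tx=np.array([np.cos(q),np.sin(q)]); ty=np.array([tx[1],-tx[0]]); d=np.array(g[:2])-p
        print("turn %.3f  x %.2f y %.2f cm"%(-dw,d@tx/10,d@ty/10)); p=np.array(g[:2]); psi=q
```

```text
(no output)
```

>>> {"name": "send_rows", "arguments": {
  "steps": [
    [[0, 0, 2, 0.1, 1], [0, 0, 2, 0.1, 1], [0, 0, 2, 0.1, 1], [0, 0, 2, 0.1, 1], [-1.9, 3.7, 0, 0, 1], [-1.9, 3.7, 0, 0, 1], [-1.9, 3.7, 0, 0, 1], [-1.9, 3.7, 0, 0, 1], [-1.9, 3.7, 0, 0, 1], [-1.9, 3.7, 0, 0, 1]]
  ]
}}

```text
clock: 0.98
position: [372.3, -342.7, 106.1]
ee_rot: [-0.001, 1.0, 0.002, -0.004]
contact_force: [1.3, -0.5, -0.1]
gripper_width: 85.1
```

```bash
python3 -c "
from h import *
plan(OB['ph'],intray('b',0))"
```

```text
t 0.98 z [ 372.3 -342.7  106.1] tilt [-0.008  0.004 -1.   ] w 85.1 F [ 1.3 -0.5 -0.1]
turn -0.039  x -2.03 y 5.33 cm
turn 0.109  x -24.18 y 29.79 cm
```

>>> {"name": "send_rows", "arguments": {
  "steps": [
    [[0, 0, 0, -0.04, 1], [-1.0, 2.6, 0, 0, 1], [-1.0, 2.6, 0, 0, 1], [0, 0, 0, 0, 1], [0, 0, 0, 0, 1]]
  ]
}}

```text
clock: 1.4
position: [393.4, -279.7, 105.9]
ee_rot: [-0.028, 1.0, 0.003, -0.004]
contact_force: [-0.5, -0.6, -0.1]
gripper_width: 85.5
```

```bash
python3 -c "
from h import *
plan(OB['ph'],intray('b',0))"
```

```text
t 1.4 z [ 393.4 -279.7  105.9] tilt [-0.008  0.005 -1.   ] w 85.5 F [-0.5 -0.6 -0.1]
turn 0.016  x 0.34 y -0.87 cm
turn 0.109  x -24.18 y 29.79 cm
```

>>> {"name": "send_rows", "arguments": {
  "steps": [
    [[0.3, -0.8, 2, 0, 1], [0, 0, 2, 0.015, 1], [0, 0, 2, 0, 1], [0, 0, 1.2, 0, 1], [0, 0, 0.6, 0, 1], [0, 0, 0, 0, 1]]
  ]
}}

```text
clock: 1.9
position: [391.1, -291.3, 26.1]
ee_rot: [-0.019, 1.0, 0.002, -0.002]
contact_force: [-0.8, 0.4, -0.3]
gripper_width: 85.5
```

```bash
python3 -c "
from h import *
plan(OB['ph'],intray('b',0))"
```

```text
t 1.9 z [ 391.1 -291.3   26.1] tilt [-0.004  0.003 -1.   ] w 85.5 F [-0.8  0.4 -0.3]
turn -0.002  x 0.06 y 0.28 cm
turn 0.109  x -24.18 y 29.79 cm
```

Down to about z = 2, closing and lifting a little.

>>> {"name": "send_rows", "arguments": {
  "steps": [
    [[0, 0.2, 1.2, 0, 1], [0, 0, 1.0, 0, 1], [0, 0, 0.2, 0, 1], [0, 0, 0, 0, 0], [0, 0, 0, 0, 0], [0, 0, 0, 0, 0], [0, 0, 0, 0, 0], [0, 0, 0, 0, 0], [0, 0, 0, 0, 0]]
  ]
}}

```text
clock: 2.65
position: [394.3, -293.4, 6.4]
ee_rot: [-0.018, 1.0, -0.001, 0.002]
contact_force: [0.3, -0.0, 0.1]
gripper_width: 12.0
```

```bash
python3 -c "
from h import *
print(arm.read_state())
im,W=world('side'); cv2.imwrite('pics/s1.png',cv2.resize(im[60:220,230:430],(800,640)[:2] and (750,600),interpolation=cv2.INTER_CUBIC))"
```

```text
{'clock': 2.65, 'joints': array([-3.08771216e-01,  3.95677065e-01, -5.53799139e-01, -5.29984009e-04,
       -6.16523417e-01, -1.22506847e+00]), 'joint_vel': array([ 0.0006477 , -0.00983717,  0.0031898 ,  0.00113068, -0.00320676,
       -0.00041513]), 'joint_efforts': array([-1.71557633e-02, -3.26610947e+01,  1.18144074e+01,  2.62439176e+00,
        9.43873019e-03, -1.19548821e-05]), 'position': array([ 394.27892849, -293.38991242,    6.43790296]), 'ee_rot': array([-1.82614135e-02,  9.99830358e-01, -6.25346948e-04,  2.32048726e-03]), 'contact_force': array([ 0.29716135, -0.02392636,  0.12243189]), 'wrist_torque': array([0.03797186, 0.00560694, 0.0110885 ]), 'gripper_width': 11.988382701854597}
```

View pics/s1.png

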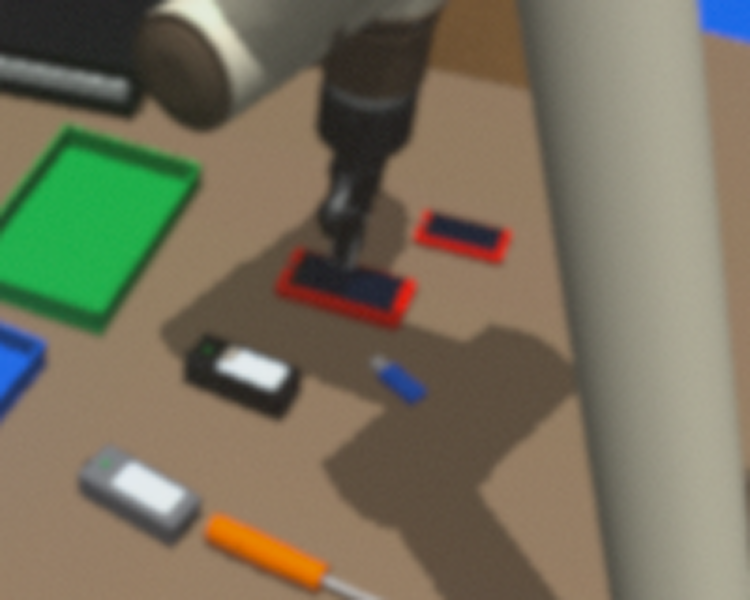

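The fingers closed just above the phone, at (345,260) in the crop, because the open pads stand farther back. The phone looks undisturbed. I'll raise, reopen and go lower.

>>> {"name": "send_rows", "arguments": {
  "steps": [
    [[0, 0, -2, 0, 0], [0, 0, -1.5, 0, 0.2], [0, 0, 0, 0, 0.9], [0, 0, 0, 0, 0.9], [0, 0, 0, 0, 0.9], [0, 0, 0, 0, 0.9]]
  ]
}}

```text
clock: 3.2
position: [393.3, -292.7, 41.7]
ee_rot: [-0.018, 1.0, -0.0, 0.002]
contact_force: [-0.1, 0.6, -0.2]
gripper_width: 60.8
```

```bash
python3 -c "
from h import *
im,W=world('top'); print(measure(W,SE['ph'],6))
plan(OB['ph'],intray('b',0))"
```

```text
(array([ 358.2, -290.8]), array([57.5, 43.1]), -1.561, 18.0, 332)
t 3.25 z [ 393.1 -292.7   41.5] tilt [ 0.003 -0.    -1.   ] w 67.3 F [-0.7  0.8 -1. ]
turn -0.004  x 0.26 y 0.42 cm
turn 0.109  x -24.18 y 29.79 cm
```

>>> {"name": "send_rows", "arguments": {
  "steps": [
    [[0.3, 0.3, 0, 0, 0.9], [0, 0, 0, 0, 0.9], [0, 0, 2, 0, 0.9], [0, 0, 1.2, 0, 0.9], [0, 0, 0.6, 0, 0.9], [0, 0, 0.3, 0, 0.9]]
  ]
}}

```text
clock: 3.75
position: [389.2, -289.2, -2.1]
ee_rot: [-0.018, 1.0, 0.0, 0.001]
contact_force: [-0.3, 0.1, -0.4]
gripper_width: 77.0
```

```bash
python3 -c "
from h import *
plan(OB['ph'],intray('b',0))"
```

```text
t 3.75 z [ 389.2 -289.2   -2.1] tilt [ 0.001  0.    -1.   ] w 77.0 F [-0.3  0.1 -0.4]
turn -0.004  x -0.12 y 0.05 cm
turn 0.109  x -24.18 y 29.79 cm
```

>>> {"name": "send_rows", "arguments": {
  "steps": [
    [[0, 0, 0.1, 0, 0], [0, 0, 0, 0, 0], [0, 0, 0, 0, 0], [0, 0, 0, 0, 0], [0, 0, 0, 0, 0], [0, 0, 0, 0, 0]]
  ]
}}

```text
clock: 4.25
position: [389.8, -289.4, -2.5]
ee_rot: [-0.019, 1.0, -0.0, 0.001]
contact_force: [-0.8, 0.3, -0.8]
gripper_width: 3.8
```

```bash
python3 -c "
from h import *
im,W=world('side'); cv2.imwrite('pics/s2.png',cv2.resize(im[90:170,280:380],(750,600),interpolation=cv2.INTER_CUBIC))
for (u,v) in [(322,129),(323,126),(324,122),(325,118),(305,133)]: print(u,v,W[v,u].round())
im,W=world('top'); print(measure(W,SE['ph'],6))"
```

```text
322 129 [ 388. -274.   54.]
323 126 [ 379. -249.   90.]
324 122 [ 373. -231.  122.]
325 118 [ 383. -272.  102.]
305 133 [ 442. -278.   12.]Traceback (most recent call last):
  File "<string>", line 5, in <module>
    im,W=world('top'); print(measure(W,SE['ph'],6))
                             ~~~~~~~^^^^^^^^^^^^^^
  File "h.py", line 10, in measure
    u,v=seed; w=L[v-3:v+4,u-3:u+4]; k=np.bincount(w[w>0]).argmax()
                                      ~~~~~~~~~~~~~~~~~~~~~~~~~~^^
ValueError: attempt to get argmax of an empty sequence
```

View pics/s2.png

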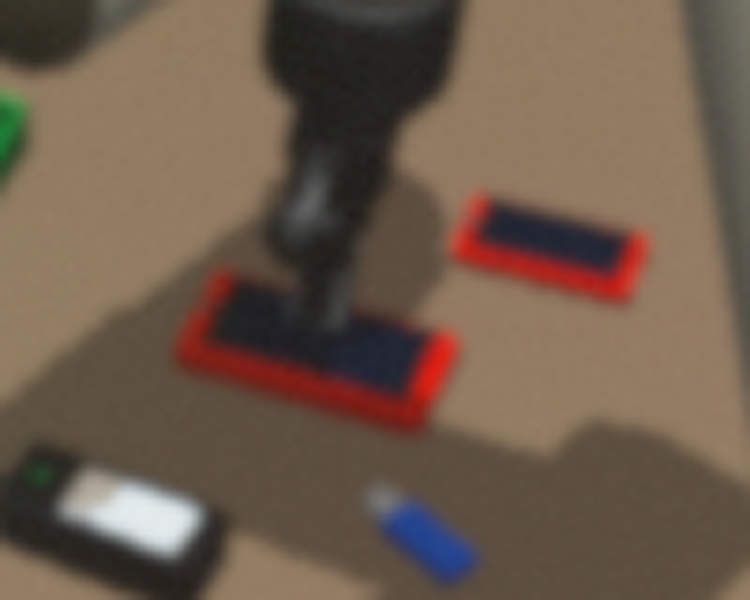

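```bash
python3 -c "
from h import *
im,W=world('side')
for v in range(120,146,1): print(v,*[W[v,u].round().astype(int).tolist() for u in (321,323,325)])"
```

```text
120 [382, -230, 127] [377, -233, 127] [375, -247, 116]
121 [382, -232, 122] [376, -229, 126] [383, -279, 84]
122 [381, -230, 120] [375, -229, 123] [375, -250, 106]
123 [380, -226, 120] [375, -229, 119] [376, -256, 97]
124 [382, -236, 107] [374, -227, 118] [376, -257, 92]
125 [385, -247, 93] [376, -238, 103] [375, -256, 89]
126 [389, -262, 75] [379, -250, 89] [375, -257, 85]
127 [392, -276, 58] [387, -279, 58] [376, -261, 77]
128 [391, -274, 56] [385, -275, 58] [380, -279, 57]
129 [392, -277, 50] [384, -274, 56] [380, -280, 53]
130 [391, -275, 48] [385, -277, 49] [379, -279, 50]
131 [391, -279, 40] [383, -272, 49] [379, -280, 44]
132 [392, -284, 32] [383, -275, 42] [379, -284, 37]
133 [395, -297, 15] [385, -282, 32] [379, -285, 32]
134 [393, -291, 16] [388, -296, 15] [382, -297, 16]
135 [392, -288, 16] [386, -290, 16] [380, -289, 19]
136 [390, -281, 18] [384, -285, 17] [104, 741, 1003]
137 [389, -279, 16] [383, -282, 16] [377, -282, 19]
138 [387, -274, 17] [381, -276, 18] [376, -282, 14]
139 [385, -269, 18] [380, -276, 13] [374, -275, 17]
140 [384, -267, 16] [378, -270, 16] [372, -270, 17]
141 [382, -261, 18] [377, -267, 14] [372, -271, 13]
142 [381, -260, 14] [376, -266, 11] [370, -266, 14]
143 [382, -265, 5] [375, -263, 9] [369, -264, 11]
144 [382, -267, -1] [374, -260, 9] [368, -264, 8]
145 [381, -263, -1] [375, -265, -1] [368, -262, 5]
```

The side depth puts the finger tips at about z = 30 while the reported TCP z is -2.5, so the reported height is off by about 30 mm. I'll open, go down part-way and check this against the camera.

>>> {"name": "send_rows", "arguments": {
  "steps": [
    [[0, 0, -0.5, 0, 0.9], [0, 0, 0, 0, 0.9], [0, 0, 0, 0, 0.9], [0, 0, 0, 0, 0.9], [0, 0, 0, 0, 0.9], [0, 0, 0, 0, 0.9], [0, 0, 1.0, 0, 0.9], [0, 0, 1.0, 0, 0.9], [0, 0, 0, 0, 0.9]]
  ]
}}

```text
clock: 5.15
position: [390.6, -289.7, -16.5]
ee_rot: [-0.019, 1.0, -0.001, 0.002]
contact_force: [0.2, 0.2, -0.2]
gripper_width: 76.7
```

```bash
python3 -c "
from h import *
plan(OB['ph'])
im,W=world('side')
print(np.round(optics.get_calibration('side')['tvec']))
sub=W[100:160,290:350].reshape(-1,3)
for y0 in range(-260,-215,5):
    q=sub[(sub[:,1]>=y0)&(sub[:,1]<y0+5)&(abs(sub[:,0]-389)<9)]
    print(y0,np.sort(q[:,2]).round().astype(int)[:14])
cv2.imwrite('pics/s3.png',cv2.resize(im[90:170,280:380],(750,600),interpolation=cv2.INTER_CUBIC))"
```

```text
t 5.15 z [ 390.6 -289.7  -16.5] tilt [ 0.005 -0.001 -1.   ] w 76.7 F [ 0.2  0.2 -0.2]
turn -0.004  x 0.02 y 0.11 cm
[ 408.  146. 1174.]
-260 [ -4  -4  -1   1   1   1   2 107 168 179]
-255 [ -3  -2  -1   0   1   2   3 128 131 132 132 135 136 136]
-250 [ -1   0   1   2   4  26  33  37 122 125 128 128 129 130]
-245 [-5 -3 -1 -1 -1  0  1  5 27 32 33 43 45 45]
-240 [-4 -3 -1  0  1  2 35 35 38 38 39 41 44 44]
-235 [-2 -1  0  1  1  2  3  4 45 49 60 79 81 81]
-230 [ -3  -2  -2  -1   0   0   0  82  83  84  85  87 127 129]
-225 [-2 -2 -2 -1 -1  0  1  2 73 74 77 78 79 82]
-220 [-4 -2 -2  0  2  3 77 78 80 80 81 84 84 84]
```

View pics/s3.png

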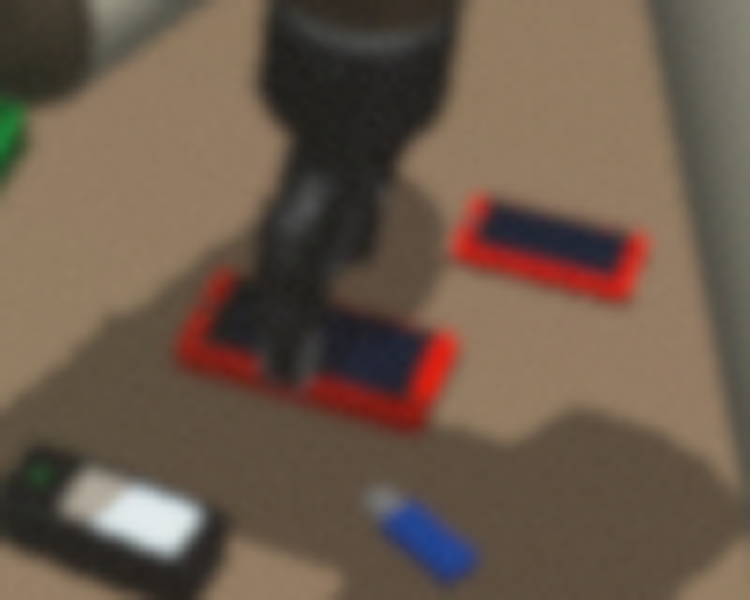

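The offset is confirmed: the open tips are at about z = 26 while the reading is -16.5, so true shut-tip z is the reported z plus about 31. I'll go down to a reading of about -34.

>>> {"name": "send_rows", "arguments": {
  "steps": [
    [[0, 0, 0.9, 0, 0.9], [0, 0, 0.6, 0, 0.9], [0, 0, 0.1, 0, 0.9], [0, 0, 0, 0, 0.9], [0, 0, 0, 0, 0], [0, 0, 0, 0, 0], [0, 0, 0, 0, 0], [0, 0, 0, 0, 0]]
  ]
}}

```text
clock: 5.87
position: [392.0, -290.3, -31.9]
ee_rot: [-0.019, 1.0, -0.001, 0.003]
contact_force: [-0.4, 0.6, -2.6]
gripper_width: 53.9
```

>>> {"name": "send_rows", "arguments": {
  "steps": [
    [[0, 0, -1, 0, 0], [0, 0, -2, 0, 0], [0, 0, -1.6, 0, 0], [0, 0, 0, 0, 0], [0, 0, 0, 0.05, 0], [0, 0, 0, 0.05, 0], [0, 0, 0, 0, 0]]
  ]
}}

```text
clock: 6.45
position: [388.5, -288.6, 12.6]
ee_rot: [0.034, 0.999, 0.001, 0.001]
contact_force: [-1.4, 0.3, -2.1]
gripper_width: 54.1
```

```bash
python3 -c "
from h import *
plan(intray('b',0))"
```

```text
t 6.45 z [ 388.5 -288.6   12.6] tilt [ 0.002  0.001 -1.   ] w 54.1 F [-1.4  0.3 -2.1]
turn -0.001  x -24.37 y 29.80 cm
```

>>> {"name": "send_rows", "arguments": {
  "steps": [
    [[-2.4, 2.9, 0, 0, 0], [-2.6, 3.2, 0, 0, 0], [-2.6, 3.2, 0, 0, 0], [-2.6, 3.2, 0, 0, 0], [-2.6, 3.2, 0, 0, 0], [-2.6, 3.2, 0, 0, 0], [-2.6, 3.2, 0, 0, 0], [-2.4, 3.0, 0, 0, 0], [-2.0, 2.6, 0, 0, 0], [0, 0, 0, 0, 0]]
  ]
}}

```text
clock: 7.28
position: [632.5, -17.2, 0.4]
ee_rot: [0.033, 0.999, 0.002, -0.006]
contact_force: [0.4, -0.2, -2.4]
gripper_width: 54.2
```

```bash
python3 -c "
from h import *
plan(intray('b',0))"
```

```text
t 7.28 z [ 6.325e+02 -1.720e+01  4.000e-01] tilt [-0.012  0.004 -1.   ] w 54.2 F [ 0.4 -0.2 -2.4]
turn 0.002  x -1.86 y 1.07 cm
```

>>> {"name": "send_rows", "arguments": {
  "steps": [
    [[-1.5, 0.9, -0.3, 0, 0], [-0.3, 0.1, 0, 0, 0], [0, 0, 0, 0, 0], [0, 0, 0, 0, 0]]
  ]
}}

```text
clock: 7.62
position: [649.3, -5.4, -3.7]
ee_rot: [0.029, 1.0, 0.002, -0.01]
contact_force: [-0.4, -0.0, -2.1]
gripper_width: 54.1
```

```bash
python3 -c "
from h import *
plan(intray('b',0))"
```

```text
t 7.62 z [649.3  -5.4  -3.7] tilt [-0.021  0.004 -1.   ] w 54.1 F [-0.4 -0.  -2.1]
turn 0.009  x -0.26 y -0.23 cm
```

>>> {"name": "send_rows", "arguments": {
  "steps": [
    [[-0.2, -0.2, 0.6, 0, 0], [0, 0, 0.6, 0, 0], [0, 0, 0.3, 0, 0], [0, 0, 0, 0, 0]]
  ]
}}

```text
clock: 7.95
position: [647.4, -9.9, -22.1]
ee_rot: [0.03, 0.999, 0.001, -0.013]
contact_force: [-0.1, 0.2, -3.2]
gripper_width: 54.3
```

```bash
python3 -c "
from h import *
plan(intray('b',0))"
```

```text
t 7.95 z [647.4  -9.9 -22.1] tilt [-0.026  0.004 -1.   ] w 54.3 F [-0.1  0.2 -3.2]
turn 0.007  x -0.42 y 0.24 cm
```

>>> {"name": "send_rows", "arguments": {
  "steps": [
    [[-0.3, 0.1, 0.2, 0, 0], [0, 0, 0.2, 0, 0], [0, 0, 0.1, 0, 0]]
  ]
}}

```text
clock: 8.2
position: [650.0, -9.9, -27.1]
ee_rot: [0.031, 0.999, 0.001, -0.013]
contact_force: [-3.7, 1.4, 3.7]
gripper_width: 54.4
```

Touching the floor (Fz has gone positive), so I release with a modest opening and lift.

>>> {"name": "send_rows", "arguments": {
  "steps": [
    [[0, 0, 0, 0, 0.8], [0, 0, 0, 0, 0.8], [0, 0, 0, 0, 0.8], [0, 0, -1, 0, 0.8], [0, 0, -2, 0, 0.8], [0, 0, -3, 0, 0.8], [0, 0, -2, 0, 0.8], [0, 0, 0, 0, 0.8]]
  ]
}}

```text
clock: 8.87
position: [654.2, -10.5, 60.1]
ee_rot: [0.03, 0.999, 0.001, -0.011]
contact_force: [-0.0, 0.1, 0.3]
gripper_width: 68.2
```

```bash
python3 -c "
from h import *
plan(OB['ab'],intray('g',45))"
```

```text
t 8.87 z [654.2 -10.5  60.1] tilt [-0.022  0.002 -1.   ] w 68.2 F [-0.   0.1  0.3]
turn 0.004  x 21.78 y -15.49 cm
turn -0.080  x -19.29 y -6.61 cm
```

>>> {"name": "send_rows", "arguments": {
  "steps": [
    [[2.6, -1.9, 0, 0, 0.8], [3.0, -2.1, 0, 0, 0.8], [3.0, -2.1, 0, 0, 0.8], [3.0, -2.1, 0, 0, 0.8], [3.0, -2.1, 0, 0, 0.8], [3.0, -2.1, 0, 0, 0.8], [2.0, -1.5, 0, 0, 0.8], [0, 0, 0, 0, 0.8], [0, 0, 0, 0, 0.8]]
  ]
}}

```text
clock: 9.62
position: [443.5, -141.2, 66.3]
ee_rot: [0.029, 1.0, 0.002, -0.005]
contact_force: [0.7, 0.5, -0.2]
gripper_width: 68.2
```

```bash
python3 -c "
from h import *
im,W=world('top'); print(measure(W,(234,120),8))
m=(im[...,2]>120)&(im[...,0]<80)&(im[...,1]<80); m[:80]=0; m[150:]=0
q=W[m]; print(len(q),q.min(0),q.max(0))
plan(OB['ab'],intray('g',45))"
```

```text
(array([651.8,  -7.8]), array([208.3, 137.2]), 1.5, 27.0, 1404)
216 [360.83385324 -36.63773126  -1.73374364] [ 700.27592364   25.32890056 1263.79772202]
t 9.67 z [ 443.5 -140.9   66.2] tilt [-0.01   0.004 -1.   ] w 68.5 F [-0.1  0.5 -0.2]
turn 0.007  x 1.59 y -1.13 cm
turn -0.080  x -19.29 y -6.61 cm
```

>>> {"name": "send_rows", "arguments": {
  "steps": [
    [[1.3, -1.0, 1, 0, 0.8], [0.3, -0.1, 2, 0, 0.8], [0, 0, 2, 0, 0.8], [0, 0, 0.8, 0, 0.8], [0, 0, 0, 0, 0.8], [0, 0, 0, 0, 0.8]]
  ]
}}

```text
clock: 10.17
position: [435.6, -149.2, 8.6]
ee_rot: [0.026, 1.0, 0.002, 0.001]
contact_force: [0.0, 0.3, 0.7]
gripper_width: 68.4
```

```bash
python3 -c "
from h import *
plan(OB['ab'],intray('g',45))"
```

```text
t 10.17 z [ 435.6 -149.2    8.6] tilt [ 0.001  0.003 -1.   ] w 68.4 F [0.  0.3 0.7]
turn 0.013  x 0.86 y -0.25 cm
turn -0.080  x -19.29 y -6.61 cm
```

>>> {"name": "send_rows", "arguments": {
  "steps": [
    [[0.8, -0.2, 0.8, 0.01, 0.8], [0, 0, 1.2, 0, 0.8], [0, 0, 0.9, 0, 0.8], [0, 0, 0.3, 0, 0.8], [0, 0, 0, 0, 0], [0, 0, 0, 0, 0], [0, 0, 0, 0, 0], [0, 0, 0, 0, 0], [0, 0, 0, 0, 0]]
  ]
}}

```text
clock: 10.92
position: [436.8, -149.6, -19.2]
ee_rot: [0.028, 1.0, 0.001, 0.007]
contact_force: [0.2, 0.2, -1.1]
gripper_width: 38.8
```

```bash
python3 -c "
from h import *
plan(OB['ab'],intray('g',45))"
```

```text
t 10.92 z [ 436.8 -149.6  -19.2] tilt [ 0.014  0.002 -1.   ] w 38.8 F [ 0.2  0.2 -1.1]
turn 0.008  x 0.98 y -0.22 cm
turn -0.080  x -19.29 y -6.61 cm
```

>>> {"name": "send_rows", "arguments": {
  "steps": [
    [[0, 0, -1, 0, 0], [0, 0, -2, 0, 0], [0, 0, -2, -0.04, 0], [0, 0, -0.3, -0.04, 0], [0, 0, 0, 0, 0], [0, 0, 0, 0, 0]]
  ]
}}

```text
clock: 11.42
position: [434.7, -149.4, 35.6]
ee_rot: [-0.012, 1.0, 0.001, 0.006]
contact_force: [0.4, 0.5, -1.9]
gripper_width: 38.8
```

```bash
cat >> h.py <<'E'
def off(g,dx,dy): return g[0]+dx,g[1]+dy,g[2]
E
python3 -c "
from h import *
plan(off(intray('g',45),9.9,1.6))"
```

```text
t 11.42 z [ 434.7 -149.4   35.6] tilt [ 0.012  0.003 -1.   ] w 38.8 F [ 0.4  0.5 -1.9]
turn 0.009  x -19.50 y -6.63 cm
```

>>> {"name": "send_rows", "arguments": {
  "steps": [
    [[-2.5, -0.8, 0, 0, 0], [-3.5, -1.2, -0.1, 0, 0], [-3.5, -1.2, -0.1, 0, 0], [-3.5, -1.2, -0.1, 0, 0], [-3.5, -1.2, -0.1, 0, 0], [-2.4, -0.9, -0.1, 0, 0], [-0.5, -0.2, 0, 0, 0], [0, 0, 0, 0, 0], [0, 0, 0, 0, 0]]
  ]
}}

```text
clock: 12.17
position: [628.2, -214.2, 29.8]
ee_rot: [-0.007, 1.0, 0.003, -0.004]
contact_force: [-0.3, -0.0, -1.3]
gripper_width: 38.3
```

```bash
python3 -c "
from h import *
plan(off(intray('g',45),9.9,1.6))"
```

```text
t 12.17 z [ 628.2 -214.2   29.8] tilt [-0.008  0.007 -1.   ] w 38.3 F [-0.3 -0.  -1.3]
turn -0.002  x -0.25 y 0.15 cm
```

>>> {"name": "send_rows", "arguments": {
  "steps": [
    [[-0.3, 0.1, 1, 0, 0], [0, 0, 1.4, 0, 0], [0, 0, 1, 0, 0], [-0.1, 0, 0.3, 0, 0], [0, 0, 0.1, 0, 0]]
  ]
}}

```text
clock: 12.58
position: [625.9, -210.4, -12.7]
ee_rot: [-0.006, 1.0, 0.004, -0.008]
contact_force: [1.1, 0.2, -2.3]
gripper_width: 38.3
```

```bash
python3 -c "
from h import *
plan(off(intray('g',45),9.9,1.6))"
```

```text
t 12.58 z [ 625.9 -210.4  -12.7] tilt [-0.015  0.009 -1.   ] w 38.3 F [ 1.1  0.2 -2.3]
turn -0.003  x -0.48 y -0.23 cm
```

>>> {"name": "send_rows", "arguments": {
  "steps": [
    [[-0.2, -0.1, 0.2, 0, 0], [0, 0, 0.2, 0, 0], [0, 0, 0, 0, 0]]
  ]
}}

```text
clock: 12.83
position: [627.7, -211.3, -14.6]
ee_rot: [-0.007, 1.0, 0.004, -0.008]
contact_force: [0.8, 0.3, -1.1]
gripper_width: 38.2
```

>>> {"name": "send_rows", "arguments": {
  "steps": [
    [[0, 0, 0.1, 0, 0], [0, 0, 0, 0, 0.65], [0, 0, 0, 0, 0.65], [0, 0, 0, 0, 0.65], [0, 0, -1, 0, 0.65], [0, 0, -2.5, 0, 0.65], [0, 0, -3, 0, 0.65], [0, 0, -1.5, 0, 0.65], [0, 0, 0, 0, 0.65]]
  ]
}}

```text
clock: 13.58
position: [630.4, -212.7, 71.1]
ee_rot: [-0.007, 1.0, 0.003, -0.006]
contact_force: [0.3, -0.9, 0.5]
gripper_width: 55.6
```

```bash
python3 -c "
from h import *
plan(OB['ag'],intray('g',-45))"
```

```text
t 13.58 z [ 630.4 -212.7   71.1] tilt [-0.012  0.006 -1.   ] w 55.6 F [ 0.3 -0.9  0.5]
turn 0.215  x 21.88 y 16.80 cm
turn -0.216  x -16.82 y -30.23 cm
```

>>> {"name": "send_rows", "arguments": {
  "steps": [
    [[0, 0, 0, 0.11, 0.8], [0, 0, 0, 0.105, 0.8], [2.6, 2.0, 0, 0, 0.8], [3.2, 2.5, 0, 0, 0.8], [3.2, 2.5, 0, 0, 0.8], [3.2, 2.5, 0, 0, 0.8], [3.2, 2.5, 0, 0, 0.8], [3.2, 2.5, 0, 0, 0.8], [2.2, 1.7, 0, 0, 0.8], [0.6, 0.4, 0, 0, 0.8]]
  ]
}}

```text
clock: 14.42
position: [450.2, -2.9, 70.8]
ee_rot: [0.11, 0.994, 0.002, -0.004]
contact_force: [-0.4, -0.5, 0.2]
gripper_width: 68.5
```

>>> {"name": "send_rows", "arguments": {
  "steps": [
    [[0, 0, 0, 0, 0.8], [0, 0, 0, 0, 0.8]]
  ]
}}

```text
clock: 14.58
position: [448.8, -1.7, 71.0]
ee_rot: [0.107, 0.994, 0.002, -0.004]
contact_force: [0.1, -0.8, -0.0]
gripper_width: 68.0
```

```bash
python3 -c "
from h import *
plan(OB['ag'],intray('g',-45))"
```

```text
t 14.58 z [448.8  -1.7  71. ] tilt [-0.008  0.004 -1.   ] w 68.0 F [ 0.1 -0.8 -0. ]
turn -0.015  x -0.10 y -0.28 cm
turn -0.216  x -16.82 y -30.23 cm
```

>>> {"name": "send_rows", "arguments": {
  "steps": [
    [[0, -0.2, 1.5, -0.015, 0.8], [0.1, 0, 2.5, 0, 0.8], [0.1, 0, 2.5, 0, 0.8], [0.1, 0, 1.2, 0, 0.8], [0, 0, 0.3, 0, 0.8], [0, 0, 0, 0, 0.8]]
  ]
}}

```text
clock: 15.08
position: [454.3, -5.8, -11.0]
ee_rot: [0.103, 0.995, 0.003, 0.001]
contact_force: [0.3, -1.3, 1.1]
gripper_width: 68.6
```

```bash
python3 -c "
from h import *
plan(OB['ag'],intray('g',-45))"
```

```text
t 15.08 z [454.3  -5.8 -11. ] tilt [ 0.002  0.006 -1.   ] w 68.6 F [ 0.3 -1.3  1.1]
turn -0.006  x 0.51 y 0.02 cm
turn -0.216  x -16.82 y -30.23 cm
```

>>> {"name": "send_rows", "arguments": {
  "steps": [
    [[0.5, 0, 0.8, 0, 0.8], [0.1, 0, 0.6, 0, 0.8], [0, 0, 0.1, 0, 0.8], [0, 0, 0, 0, 0], [0, 0, 0, 0, 0], [0, 0, 0, 0, 0], [0, 0, 0, 0, 0], [0, 0, 0, 0, 0]]
  ]
}}

```text
clock: 15.75
position: [454.9, -5.5, -23.3]
ee_rot: [0.104, 0.995, 0.004, 0.005]
contact_force: [-0.2, -0.0, -1.7]
gripper_width: 38.9
```

```bash
python3 -c "
from h import *
plan(OB['ag'],intray('g',-45))"
```

```text
t 15.75 z [454.9  -5.5 -23.3] tilt [ 0.011  0.008 -1.   ] w 38.9 F [-0.2 -0.  -1.7]
turn -0.008  x 0.57 y -0.02 cm
turn -0.216  x -16.82 y -30.23 cm
```

>>> {"name": "send_rows", "arguments": {
  "steps": [
    [[0, 0, -1, 0, 0], [0, 0, -2, 0, 0], [0, 0, -2, 0, 0], [0, 0, -0.4, -0.1, 0], [0, 0, 0, -0.1, 0], [0, 0, 0, 0, 0], [0, 0, 0, 0, 0]]
  ]
}}

```text
clock: 16.33
position: [452.9, -5.8, 32.9]
ee_rot: [0.002, 1.0, 0.004, 0.005]
contact_force: [0.1, 0.3, -0.9]
gripper_width: 38.7
```

```bash
python3 -c "
from h import *
plan(off(intray('g',-43),5.7,0))"
```

```text
t 16.33 z [452.9  -5.8  32.9] tilt [ 0.009  0.008 -1.   ] w 38.7 F [ 0.1  0.3 -0.9]
turn -0.019  x -17.03 y -29.91 cm
```

>>> {"name": "send_rows", "arguments": {
  "steps": [
    [[-1.5, -2.6, 0, -0.02, 0], [-2.0, -3.5, -0.1, 0, 0], [-2.0, -3.5, -0.1, 0, 0], [-2.0, -3.5, -0.1, 0, 0], [-2.0, -3.5, -0.1, 0, 0], [-2.0, -3.5, -0.1, 0, 0], [-2.0, -3.5, -0.1, 0, 0], [-2.0, -3.5, -0.1, 0, 0], [-1.4, -2.4, -0.1, 0, 0], [-0.3, -0.4, 0, 0, 0]]
  ]
}}

```text
clock: 17.17
position: [629.7, -314.7, 31.0]
ee_rot: [-0.0, 1.0, 0.005, -0.002]
contact_force: [0.3, 0.8, -1.9]
gripper_width: 38.7
```

>>> {"name": "send_rows", "arguments": {
  "steps": [
    [[0, 0, 0, 0, 0], [0, 0, 0, 0, 0]]
  ]
}}

```text
clock: 17.33
position: [628.4, -316.3, 27.3]
ee_rot: [0.003, 1.0, 0.006, -0.004]
contact_force: [-1.0, -0.5, -2.3]
gripper_width: 38.9
```

```bash
python3 -c "
from h import *
plan(off(intray('g',-43),5.7,0))"
```

```text
t 17.33 z [ 628.4 -316.3   27.3] tilt [-0.008  0.012 -1.   ] w 38.9 F [-1.  -0.5 -2.3]
turn -0.022  x 0.03 y 1.41 cm
```

>>> {"name": "send_rows", "arguments": {
  "steps": [
    [[0, 0.7, 0, -0.02, 0], [0, 0.5, 1.0, 0, 0], [0, 0, 1.4, 0, 0], [-0.1, 0, 0.9, 0, 0], [-0.1, 0, 0.3, 0, 0], [0, 0, 0, 0, 0]]
  ]
}}

```text
clock: 17.83
position: [626.6, -293.7, -11.8]
ee_rot: [-0.01, 1.0, 0.007, -0.006]
contact_force: [0.4, 0.0, -1.8]
gripper_width: 38.7
```

```bash
python3 -c "
from h import *
plan(off(intray('g',-43),5.7,0))"
```

```text
t 17.83 z [ 626.6 -293.7  -11.8] tilt [-0.013  0.015 -1.   ] w 38.7 F [ 0.4  0.  -1.8]
turn 0.005  x -0.11 y -0.85 cm
```

>>> {"name": "send_rows", "arguments": {
  "steps": [
    [[-0.1, -0.6, 0.2, 0, 0], [0, 0, 0.2, 0, 0], [0, 0, 0.2, 0, 0], [0, 0, 0, 0, 0]]
  ]
}}

```text
clock: 18.17
position: [628.7, -299.0, -17.3]
ee_rot: [-0.011, 1.0, 0.007, -0.006]
contact_force: [-0.4, 0.5, -2.3]
gripper_width: 38.6
```

>>> {"name": "send_rows", "arguments": {
  "steps": [
    [[0, 0, 0.2, 0, 0], [0, 0, 0.1, 0, 0], [0, 0, 0, 0, 0.65], [0, 0, 0, 0, 0.65], [0, 0, 0, 0, 0.65], [0, 0, -1, 0, 0.65], [0, 0, -2.5, 0, 0.65], [0, 0, -3, 0, 0.65], [0, 0, -2, 0, 0.65], [0, 0, 0, 0, 0.65]]
  ]
}}

```text
clock: 19.0
position: [630.8, -302.2, 72.6]
ee_rot: [-0.011, 1.0, 0.006, -0.004]
contact_force: [0.6, 0.9, 1.0]
gripper_width: 55.3
```

```bash
python3 -c "
from h import *
plan(OB['mb'],intray('y',-43),OB['mw'],intray('y',43))"
```

```text
t 19.0 z [ 630.8 -302.2   72.6] tilt [-0.009  0.011 -1.   ] w 55.3 F [0.6 0.9 1. ]
turn -0.108  x 15.02 y 47.06 cm
turn 0.143  x -20.80 y 8.22 cm
turn 0.073  x 23.92 y 5.05 cm
turn -0.073  x -23.49 y 1.82 cm
```

>>> {"name": "send_rows", "arguments": {
  "steps": [
    [[0, 0, 0, -0.108, 0.8], [1.0, 3.0, 0, 0, 0.8], [1.2, 3.8, 0, 0, 0.8], [1.2, 3.8, 0, 0, 0.8], [1.2, 3.8, 0, 0, 0.8], [1.2, 3.8, 0, 0, 0.8], [1.2, 3.8, 0, 0, 0.8], [1.2, 3.8, 0, 0, 0.8], [1.2, 3.8, 0, 0, 0.8], [1.2, 3.8, 0, 0, 0.8]]
  ]
}}

```text
clock: 19.83
position: [481.3, 18.3, 80.5]
ee_rot: [-0.062, 0.998, 0.003, 0.005]
contact_force: [0.6, 0.2, 0.3]
gripper_width: 68.4
```

```bash
python3 -c "
from h import *
plan(OB['mb'])"
```

```text
t 19.83 z [481.3  18.3  80.5] tilt [ 0.009  0.007 -1.   ] w 68.4 F [0.6 0.2 0.3]
turn -0.007  x 4.38 y 13.33 cm
```

>>> {"name": "send_rows", "arguments": {
  "steps": [
    [[1.2, 3.5, 0, 0, 0.85], [1.2, 3.5, 0, 0, 0.85], [1.1, 3.2, 0, 0, 0.85], [0.5, 1.5, 0, 0, 0.85], [0, 0, 0, 0, 0.85], [0, 0, 0, 0, 0.85]]
  ]
}}

```text
clock: 20.33
position: [422.0, 140.3, 84.4]
ee_rot: [-0.067, 0.998, 0.005, 0.009]
contact_force: [-0.2, -0.5, 0.2]
gripper_width: 72.8
```

```bash
python3 -c "
from h import *
plan(OB['mb'])"
```

```text
t 20.33 z [422.  140.3  84.4] tilt [ 0.017  0.012 -1.   ] w 72.8 F [-0.2 -0.5  0.2]
turn 0.004  x 0.09 y 0.46 cm
```

>>> {"name": "send_rows", "arguments": {
  "steps": [
    [[0, 0.4, 1.5, 0, 0.85], [0.2, 0, 2.5, 0, 0.85], [0.2, 0, 2.5, 0, 0.85], [0.2, 0, 2, 0, 0.85], [0.1, 0, 0.7, 0, 0.85], [0, 0, 0, 0, 0.85]]
  ]
}}

```text
clock: 20.83
position: [422.0, 142.8, -7.7]
ee_rot: [-0.065, 0.998, 0.008, 0.013]
contact_force: [0.3, -1.4, 0.5]
gripper_width: 72.6
```

```bash
python3 -c "
from h import *
plan(OB['mb'])"
```

```text
t 20.83 z [422.  142.8  -7.7] tilt [ 0.026  0.018 -1.   ] w 72.6 F [ 0.3 -1.4  0.5]
turn -0.002  x 0.12 y 0.22 cm
```

>>> {"name": "send_rows", "arguments": {
  "steps": [
    [[0.2, 0.2, 1.0, 0, 0.85], [0.1, 0, 0.9, 0, 0.85], [0, 0, 0.4, 0, 0.85], [0, 0, 0.1, 0, 0.85], [0, 0, 0, 0, 0.85]]
  ]
}}

```text
clock: 21.25
position: [424.0, 144.2, -29.2]
ee_rot: [-0.063, 0.998, 0.009, 0.016]
contact_force: [0.1, 0.1, 0.3]
gripper_width: 72.3
```

```bash
python3 -c "
from h import *
plan(OB['mb'])"
```

```text
t 21.25 z [424.  144.2 -29.2] tilt [ 0.031  0.021 -0.999] w 72.3 F [0.1 0.1 0.3]
turn -0.006  x 0.33 y 0.11 cm
```

>>> {"name": "send_rows", "arguments": {
  "steps": [
    [[0.2, 0.1, 0.4, 0, 0.85], [0, 0, 0.1, 0, 0.85], [0, 0, 0, 0, 0], [0, 0, 0, 0, 0], [0, 0, 0, 0, 0], [0, 0, 0, 0, 0], [0, 0, 0, 0, 0]]
  ]
}}

```text
clock: 21.83
position: [423.6, 146.1, -31.8]
ee_rot: [-0.063, 0.998, 0.011, 0.019]
contact_force: [0.5, -0.3, -1.0]
gripper_width: 48.7
```

```bash
python3 -c "
from h import *
plan(OB['mb'])"
```

```text
t 21.83 z [423.6 146.1 -31.8] tilt [ 0.036  0.024 -0.999] w 48.7 F [ 0.5 -0.3 -1. ]
turn -0.006  x 0.33 y -0.08 cm
```

Gripped at 48.7 mm; lifting and turning to the yellow tray's yaw.

>>> {"name": "send_rows", "arguments": {
  "steps": [
    [[0, 0, -1, 0, 0], [0, 0, -2, 0, 0], [0, 0, -2, 0, 0], [0, 0, -0.4, 0.07, 0], [0, 0, 0, 0.07, 0], [0, 0, 0, 0, 0], [0, 0, 0, 0, 0]]
  ]
}}

```text
clock: 22.42
position: [420.2, 144.0, 23.4]
ee_rot: [0.009, 1.0, 0.011, 0.016]
contact_force: [-0.2, 0.8, -2.5]
gripper_width: 48.5
```

```bash
python3 -c "
from h import *
plan(off(intray('y',-43),3,1))"
```

```text
t 22.42 z [420.2 144.   23.4] tilt [ 0.033  0.022 -0.999] w 48.5 F [-0.2  0.8 -2.5]
turn -0.007  x -21.13 y 8.40 cm
```

>>> {"name": "send_rows", "arguments": {
  "steps": [
    [[-2.7, 1.1, 0, 0, 0], [-3.6, 1.4, 0, 0, 0], [-3.6, 1.4, 0, 0, 0], [-3.6, 1.4, 0, 0, 0], [-3.6, 1.4, 0, 0, 0], [-2.8, 1.0, 0, 0, 0], [-0.9, 0.3, 0, 0, 0], [0, 0, 0, 0, 0], [0, 0, 0, 0, 0]]
  ]
}}

```text
clock: 23.17
position: [631.2, 218.5, 20.4]
ee_rot: [0.003, 1.0, 0.006, 0.008]
contact_force: [-0.6, -0.3, -1.0]
gripper_width: 48.7
```

```bash
python3 -c "
from h import *
plan(off(intray('y',-43),3,1))"
```

```text
t 23.17 z [631.2 218.5  20.4] tilt [ 0.016  0.012 -1.   ] w 48.7 F [-0.6 -0.3 -1. ]
turn 0.006  x -0.12 y 0.70 cm
```

Over the spot. Contact is expected at a reading of about -28.

>>> {"name": "send_rows", "arguments": {
  "steps": [
    [[-0.1, 0.6, 0.8, 0, 0], [0, 0, 1.5, 0, 0], [-0.1, 0, 1.4, 0, 0], [-0.1, 0, 0.5, 0, 0], [0, 0, 0.1, 0, 0], [0, 0, 0, 0, 0]]
  ]
}}

```text
clock: 23.67
position: [627.9, 224.2, -26.8]
ee_rot: [0.001, 1.0, 0.005, 0.005]
contact_force: [1.3, -0.2, 1.1]
gripper_width: 48.6
```

```bash
python3 -c "
from h import *
plan(off(intray('y',-43),3,1))"
```

```text
t 23.67 z [627.9 224.2 -26.8] tilt [ 0.01   0.009 -1.   ] w 48.6 F [ 1.3 -0.2  1.1]
turn 0.010  x -0.46 y 0.13 cm
```

>>> {"name": "send_rows", "arguments": {
  "steps": [
    [[0, 0, 0.1, 0, 0], [0, 0, 0, 0, 0.72], [0, 0, 0, 0, 0.72], [0, 0, 0, 0, 0.72], [0, 0, -1, 0, 0.72], [0, 0, -2.5, 0, 0.72], [0, 0, -3.5, 0, 0.72], [0, 0, -3, 0, 0.72], [0, 0, 0, 0, 0.72]]
  ]
}}

```text
clock: 24.42
position: [626.9, 223.1, 81.5]
ee_rot: [-0.0, 1.0, 0.005, 0.006]
contact_force: [0.3, 0.7, 1.1]
gripper_width: 61.5
```

```bash
python3 -c "
from h import *
plan(OB['mw'],intray('y',43))"
```

```text
t 24.42 z [626.9 223.1  81.5] tilt [ 0.012  0.009 -1.   ] w 61.5 F [0.3 0.7 1.1]
turn 0.085  x 23.67 y 5.20 cm
turn -0.073  x -23.49 y 1.82 cm
```

>>> {"name": "send_rows", "arguments": {
  "steps": [
    [[0, 0, 0, 0.085, 0.85], [2.7, 0.6, 0, 0, 0.85], [3.7, 0.8, 0, 0, 0.85], [3.7, 0.8, 0, 0, 0.85], [3.7, 0.8, 0, 0, 0.85], [3.7, 0.8, 0, 0, 0.85], [3.2, 0.7, 0, 0, 0.85], [1.6, 0.4, 0, 0, 0.85], [0, 0, 0, 0, 0.85], [0, 0, 0, 0, 0.85]]
  ]
}}

```text
clock: 25.25
position: [407.2, 296.4, 91.5]
ee_rot: [0.046, 0.999, 0.014, 0.017]
contact_force: [0.7, -0.4, 0.2]
gripper_width: 72.7
```

```bash
python3 -c "
from h import *
plan(OB['mw'],intray('y',43))"
```

```text
t 25.25 z [407.2 296.4  91.5] tilt [ 0.034  0.026 -0.999] w 72.7 F [ 0.7 -0.4  0.2]
turn -0.007  x 1.16 y -0.23 cm
turn -0.073  x -23.49 y 1.82 cm
```

>>> {"name": "send_rows", "arguments": {
  "steps": [
    [[0.9, -0.2, 1.5, 0, 0.85], [0.2, 0, 2.5, 0, 0.85], [0.2, -0.1, 2.5, 0, 0.85], [0.2, 0, 2, 0, 0.85], [0.1, 0, 0.7, 0, 0.85], [0, 0, 0, 0, 0.85]]
  ]
}}

```text
clock: 25.75
position: [402.7, 302.2, 1.7]
ee_rot: [0.047, 0.998, 0.021, 0.022]
contact_force: [0.9, -0.7, 0.5]
gripper_width: 73.2
```

```bash
python3 -c "
from h import *
plan(OB['mw'])"
```

```text
t 25.75 z [402.7 302.2   1.7] tilt [ 0.046  0.039 -0.998] w 73.2 F [ 0.9 -0.7  0.5]
turn -0.010  x 0.66 y -0.77 cm
```

>>> {"name": "send_rows", "arguments": {
  "steps": [
    [[0.7, -0.8, 0, 0, 0.85], [0.2, -0.2, 0.8, 0, 0.85], [0.1, -0.1, 1.0, 0, 0.85], [0.1, -0.1, 0.6, 0, 0.85], [0, 0, 0, 0, 0.85]]
  ]
}}

```text
clock: 26.17
position: [397.1, 295.1, -21.0]
ee_rot: [0.048, 0.998, 0.024, 0.025]
contact_force: [-0.6, 0.6, 0.4]
gripper_width: 72.7
```

```bash
python3 -c "
from h import *
plan(OB['mw'])"
```

```text
t 26.17 z [397.1 295.1 -21. ] tilt [ 0.052  0.046 -0.998] w 72.7 F [-0.6  0.6  0.4]
turn -0.013  x 0.17 y -0.02 cm
```

>>> {"name": "send_rows", "arguments": {
  "steps": [
    [[0.2, 0, 0.7, 0, 0.85], [0.1, -0.1, 0.3, 0, 0.85], [0, 0, 0, 0, 0], [0, 0, 0, 0, 0], [0, 0, 0, 0, 0], [0, 0, 0, 0, 0], [0, 0, 0, 0, 0]]
  ]
}}

```text
clock: 26.75
position: [396.3, 297.0, -30.0]
ee_rot: [0.048, 0.998, 0.026, 0.027]
contact_force: [0.3, -0.0, -0.4]
gripper_width: 48.9
```

```bash
python3 -c "
from h import *
plan(OB['mw'])"
```

```text
t 26.75 z [396.3 297.  -30. ] tilt [ 0.056  0.05  -0.997] w 48.9 F [ 0.3 -0.  -0.4]
turn -0.012  x 0.08 y -0.20 cm
```

Gripped at 48.9 mm; lifting and turning.

>>> {"name": "send_rows", "arguments": {
  "steps": [
    [[0, 0, -1, 0, 0], [0, 0, -2, 0, 0], [0, 0, -2, -0.04, 0], [0, 0, -0.3, -0.04, 0], [0, 0, 0, 0, 0], [0, 0, 0, 0, 0]]
  ]
}}

```text
clock: 27.25
position: [392.5, 293.4, 23.8]
ee_rot: [0.007, 0.999, 0.024, 0.027]
contact_force: [-1.1, 0.5, -1.5]
gripper_width: 48.4
```

```bash
python3 -c "
from h import *
plan(off(intray('y',43),1,2))"
```

```text
t 27.25 z [392.5 293.4  23.8] tilt [ 0.053  0.047 -0.997] w 48.4 F [-1.1  0.5 -1.5]
turn -0.003  x -23.88 y 2.19 cm
```

>>> {"name": "send_rows", "arguments": {
  "steps": [
    [[-2.7, 0.2, 0, 0, 0], [-3.6, 0.3, 0.1, 0, 0], [-3.6, 0.3, 0.1, 0, 0], [-3.6, 0.3, 0.1, 0, 0], [-3.6, 0.3, 0.1, 0, 0], [-3.5, 0.3, 0.1, 0, 0], [-2.3, 0.2, 0, 0, 0], [-0.8, 0.1, 0, 0, 0], [0, 0, 0, 0, 0], [0, 0, 0, 0, 0]]
  ]
}}

```text
clock: 28.08
position: [635.2, 303.8, 17.6]
ee_rot: [0.011, 1.0, 0.018, 0.019]
contact_force: [-0.0, 0.2, -1.6]
gripper_width: 48.3
```

```bash
python3 -c "
from h import *
plan(off(intray('y',43),1,2))"
```

```text
t 28.08 z [635.2 303.8  17.6] tilt [ 0.038  0.035 -0.999] w 48.3 F [-0.   0.2 -1.6]
turn -0.012  x 0.38 y 0.86 cm
```

>>> {"name": "send_rows", "arguments": {
  "steps": [
    [[0.4, 0.6, 0.8, -0.01, 0], [0, 0, 1.3, 0, 0], [0, 0, 1.2, 0, 0], [0, 0, 0.5, 0, 0], [0, 0, 0, 0, 0]]
  ]
}}

```text
clock: 28.5
position: [627.6, 311.7, -25.9]
ee_rot: [0.005, 1.0, 0.016, 0.017]
contact_force: [2.5, -1.9, 2.7]
gripper_width: 48.6
```

```bash
python3 -c "
from h import *
plan(off(intray('y',43),1,2))
im,W=world('side'); cv2.imwrite('pics/s4.png',cv2.resize(im[190:290,100:225],(750,600),interpolation=cv2.INTER_CUBIC))"
```

```text
t 28.5 z [627.6 311.7 -25.9] tilt [ 0.034  0.032 -0.999] w 48.6 F [ 2.5 -1.9  2.7]
turn 0.001  x -0.39 y 0.09 cm
```

View pics/s4.png

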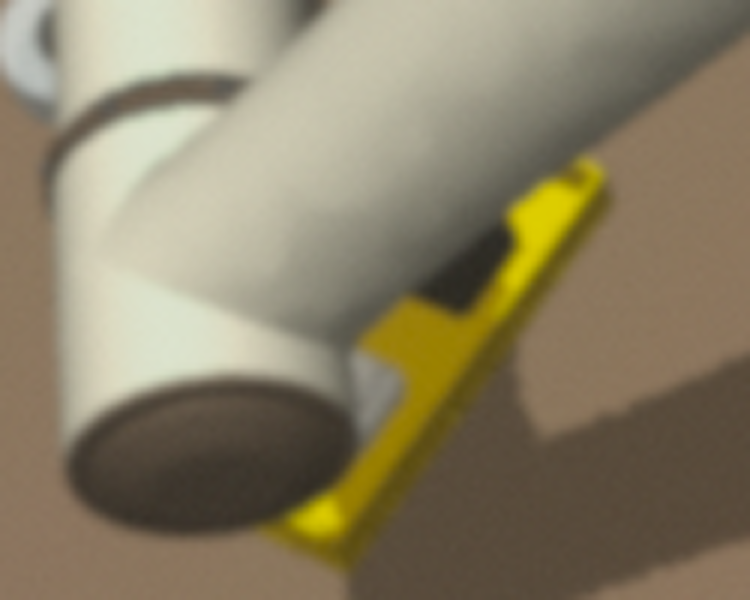

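The view is partly hidden by the arm, but the white mouse at (380,390) is inside the tray beside the black one at (465,265). Fz is positive, so it is touching the floor. I release and retreat.

>>> {"name": "send_rows", "arguments": {
  "steps": [
    [[0, 0, 0, 0, 0.72], [0, 0, 0, 0, 0.72], [0, 0, 0, 0, 0.72], [0, 0, -1, 0, 0.72], [0, 0, -2.5, 0, 0.72], [0, 0, -3.5, 0, 0.72], [0, 0, -3.5, 0, 0.72], [2, -3, -1, 0, 0.72], [2, -3, -1, 0, 0.72]]
  ]
}}

```text
clock: 29.3
position: [584.2, 251.0, 103.5]
ee_rot: [0.003, 1.0, 0.016, 0.018]
contact_force: [-0.0, -0.2, -0.6]
gripper_width: 61.3
```

>>> {"name": "send_rows", "arguments": {
  "steps": [
    [[3, -2.5, 0, 0, 0.72], [3, -2.5, 0, 0, 0.72], [3, -2.5, 0, 0, 0.72], [3, -2.5, 0, 0, 0.72], [3, -2.5, 0, 0, 0.72], [2, -2, 0, 0, 0.72], [0, 0, 0, 0, 0.72], [0, 0, 0, 0, 0.72]]
  ]
}}

```text
clock: 29.97
position: [405.6, 97.7, 103.1]
ee_rot: [0.004, 0.999, 0.023, 0.028]
contact_force: [0.8, 0.4, 0.2]
gripper_width: 61.6
```

```bash
python3 -c "
from h import *
im,W=world('top'); plan(OB['mb'])
cv2.imwrite('pics/t5.png',cv2.resize(im[60:260,70:430],(792,440),interpolation=cv2.INTER_CUBIC))
# items above tray floor: per tray, inner points higher than 10 mm, in the tray frame
for t,(x,y,a) in TR.items():
    d=W[...,:2]-np.array([x,y]); tx=d@[np.cos(a),np.sin(a)]; ty=d@[-np.sin(a),np.cos(a)]
    m=((abs(tx)<60)&(abs(ty)<96)&(W[...,2]>11)&(W[...,2]<80)).astype(np.uint8)
    n,L=cv2.connectedComponents(m,connectivity=4)
    for k in range(1,n):
        q=L==k
        if q.sum()<120: continue
        r=cv2.minAreaRect(np.stack([tx[q],ty[q]],-1).astype(np.float32)); p=W[q]
        A=np.c_[tx[q],ty[q],np.ones(q.sum())]; top=p[:,2]>np.percentile(p[:,2],30)
        print(t,np.round(r[0],1),np.round(r[1],1),round(r[2],1),'z90',np.percentile(p[:,2],90).round(1),'slope',np.linalg.lstsq(A[top],p[top,2],rcond=None)[0][:2].round(3))
print('cup',measure(W,SE['cup'],6))"
```

```text
t 30.02 z [405.5  97.8 102.9] tilt [ 0.055  0.046 -0.997] w 61.4 F [ 0.5 -0.9  0.5]
turn -0.141  x -2.10 y 4.46 cm
y [-3.2 44.4] [50.1 85.4] 89.4 z90 36.9 slope [0.005 0.049]
y [ -4.1 -41.9] [50.1 86.3] 89.8 z90 36.7 slope [0.011 0.052]
b [-3.4  0.2] [109.9  55.9] 0.9 z90 22.1 slope [-0.002  0.   ]
g [  3.6 -38. ] [96.6 41.3] 0.2 z90 33.5 slope [-0.001 -0.006]
g [ 0.9 50. ] [96.1 41.3] 1.2 z90 33.3 slope [-0.001 -0.004]
cup (array([501. , 468.3]), array([74.1, 73.5]), 0.748, 93.4, 702)
```

View pics/t5.png

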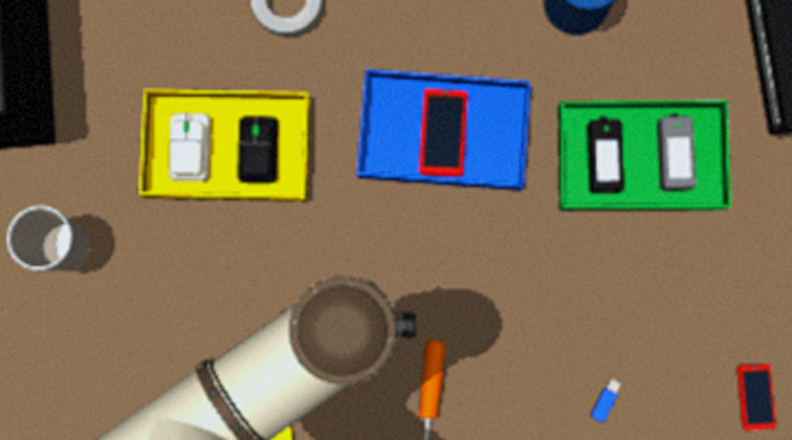

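The top view shows all five items flat and side by side in the right trays. In this crop the mice are at (189,147) and (258,149), the phone at (443,132) and the adapters at (605,155) and (677,152). The cup is upright at (40,238) and the arm is clear, so I'm handing in.

```bash
python3 -c "
from bench import job,arm
print(job.job_done()); print(arm.read_state()['clock'])"
```

```text
the job is handed in; nothing more can be done
None
the job is handed in; nothing more can be done
```

I sorted all five items into their trays and handed the job in at about 30 s on the robot's clock, against the 104 s limit.

**Final check (top camera):**

| Item | x from tray centre (mm) | y from tray centre (mm) | Top height (mm, expected) |
|---|---|---|---|
| Mouse, white | -3 | +44 | 36.9 (36) |
| Mouse, black | -4 | -42 | 36.7 (36) |
| Adapter, black | +1 | +50 | 33.3 (32) |
| Adapter, grey | +4 | -38 | 33.5 (32) |
| Phone, red | -3 | 0 | 22.1 (20) |

- **Placing:** these positions are all within the limits of ±45 mm in x and ±85 mm in y, and the heights fit each item lying on its tray floor. The paper cup was standing and had not moved, and the gripper was clear of everything.
- **Phone grasp:** the first two attempts closed just above the phone without moving it. The reported tool height turned out to be about 31 mm lower than the fingers really were. I measured this from the side camera's depth and allowed for it from then on.
- **Check that disagreed:** the plane fitted to both mice sloped by about 0.05 rad. It came out the same for both, so I put it down to their rounded tops seen from one side. Even if it were real tilt, it would be under the 0.15 rad limit.

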